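# Press the slide carrier down and slide it home under the leaf spring

## Robot

A 7-joint arm with a two-finger parallel gripper is mounted at the origin on the work surface. World frame = base frame: x ahead of the robot, y to its left, z up, the work surface at z = 0. Lengths are in m, angles in rad, forces in N, time in s.
With the tool pointing down it reaches from about 0.425 to 0.925 m from the base axis. Payload 6.8 kg.
Tool frame: the origin (TCP) lies between the finger pads; the fingertips stand 22 mm ahead of it and the grasp point (between the pads) lies 3 mm ahead of it; z points along the fingers, y is the direction in which the jaws open and shut (so a half turn about z gives the same grasp; the last joint's range is limited). The gripper opens to 85 mm and grips with 20 to 120 N. Pads are 22 mm wide; open, the fingers measure 114 mm over their backs; the gripper's body (76 mm by 85 mm) begins 54 mm behind the grasp point. The pads swing forward as they close: fully open they stand 13 mm farther back than shut.
Start: joints at [-1.279, 0.477, 0.022, 1.555, -0.011, 1.109, -0.083], TCP at [0.263, 0.622, 0.253] pointing down, gripper open.
Joint ranges: [-2.96, 2.96], [-0.34, 2.1], [-1.41, 1.46], [0.24, 2.44], [-1.37, 4.51], [0.17, 1.92], [-2.96, 2.96]. Speed limits (rad/s): [2.39, 2.39, 3.14, 3.14, 3.14, 3.14, 3.14].

## Interface

Orientations are given as a unit quaternion [w, x, y, z].
In Python, from station import bot gives the robot as it stands. The module is installed in compiled form; this text tells all that it offers.
- The arm moves only by the tool drive_tool, never from a script. Its argument "series" is one flat list of numbers, 7 for each row, row after row: the opening, from -1 (shut) to 1 (fully open), then the shift along the tool's x, y, z in mm, then the turn, a rotation vector about the tool's x, y, z in rad. In form: [jaw, x, y, z, wx, wy, wz, jaw, x, y, z, wx, wy, wz, ...]. A call has 1 to 12 rows; each row shifts and turns the commanded pose from where the row before left it, along the tool's axes as they then stand; what a row does not reach is not made up. A row lasts 1/8 s, in which the tool goes at most 62.5 mm and 10.7 degrees, less where a joint would pass 70% of its speed; a pose out of reach is approached as far as the arm can. A call with a gripper value outside its range is refused whole. The fingers move at their own pace and stop on an object; "force" is the grip in N (left out, the last holds). Time passes only in rows, so rows that do not move let the fingers close. It gives the time, the measured TCP pose, the force and the opening at its end, in the units of the state.
- bot.get_obs(): the state, without advancing time (a new reading comes with each control period).
- bot.read_camera(name): name is "scene" or "top"; returns a dict with "pixels" (480x640x3 uint8, blue, green, red), "camera_matrix" (3x3 intrinsics, pixels), "distortion" ([k1, k2, p1, p2, k3] as OpenCV has them; the pictures are not rectified), "rvec" (rotation vector, rad) and "tvec" (3), from world to camera coordinates, as OpenCV has them. Camera axes: x right, y down, z forward; pixel columns grow to the right and rows downward; lengths in m; the calibration is good to about 2 mm. A picture is of the moment at which its call begins. There is no depth.
- bot.hand_in(): hands the job in, once; it reports no verdict.
The state is a dict: "t": time; "q": joint angles; "joint_vel": joint speeds; "joint_torque": joint torques, N m; "eef_pos": TCP position; "tool_rot": TCP orientation; "contact_force": force on the tool from outside, world axes, zero at the start; "torque": the same for the moment, N m; "gripper_width": opening from 0.0 (shut) to 1.0 (fully open).
Only numpy, scipy, OpenCV 4.12 (cv2) and the standard library are available. Lean on these libraries where they do the work, as an engineer would, in place of code of your own. Each camera call takes 0.05 s, during which the arm holds its last target. There are 200 camera calls.

## Task

Load the slide scanner: with closed fingertips, press the orange slide carrier down hard so that its green sprung lift plate sinks all the way, and keep pressing while you slide it under the blue hold-down lips and the steel leaf spring until it is fully home against the white housing and the lift plate has sprung back up behind it. Only press and push the carrier, never pick it up or lift it, and leave the petri dish, the jar and the small tray where they stand; finish with the hand clear.

Things in the scene. Friction and masses are not known exactly. Their poses are not given: they have to be found in the camera images.
- deck: White loading deck of a slide scanner, fixed, 310 x 114 mm. Origin: on the bench, on the channel's centre line, below the end of the green lift plate. +x = loading direction (to the housing), +y across, +z up; all deck numbers are in this frame. Channel 87 mm wide, wall tops 30 mm above the bench. Lift plate x -132 to 0 mm; home floor x 0 to 104 mm, 16 mm above the bench; rear wall x -134 mm.
- lip_entry (a point): Middle of the entry between the two blue hold-down lips, at the height of their underside (32.5 mm above the bench), deck x = 4 mm. The lips run from x 4 to 104 mm along both sides of the channel, 5 mm thick (top 37.5 mm above the bench), with a 72 mm wide gap between them, through which the fingers pass.
- bridge (a point): Middle of the top of the dark bridge bar that crosses over the channel and carries the leaf spring: deck x 60 to 72 mm, 37.5 to 43.5 mm above the bench. The fingers must stay behind it (lower x).
- end_stop (a point): Point on the face of the white housing that stops the carrier: deck x = 104 mm, 23 mm above the bench. The housing is 52 mm high, 66 mm long.
- carrier_center (a point): Centre of the loose orange carrier plate, 100 (along deck x) x 84 x 14 mm, 0.1 to 0.21 kg, axes parallel to the deck's. At the start its top is 38 mm above the bench (too high for the lips), with the lift plate down 30 mm. A black cross rib on top, 8 mm high, 50 mm wide (y), lies at x -8 to -2 mm from the centre; a glass slide lies before it. Fully home, the centre is at deck x = 54 mm.
- thumb_area (a point): Middle of the striped thumb area on the carrier's top face, behind the black rib: 42 mm long (29 mm behind the carrier's centre, reaching x -50 to -8 mm from it), full width. The place to press down; the rib's rear face, 21 mm ahead of this point, takes the push.
- lift (a joint): Green sprung plate under the carrier: 0 = up (start), 0.008 m = fully down, flush with the home floor. Its spring pushes up with about 7 N at the top, 12 N fully down: about 10 N of pressing sinks it, 15 to 25 N is comfortable. It springs back up once the carrier's tail has passed its end (deck x = 0) and so latches the carrier in.
- leaf (a joint): Steel leaf spring, 26 mm wide, hinged under the bridge bar and sloping down in the loading direction; 0 = at rest, grows (rad) as its tip is lifted. Its tip, at deck x = 95 mm, rests about 27 mm above the bench; the carrier lifts it by about 0.1 rad and is then pressed down with roughly 5 N.
- dish_center (a point): Centre (half-way up) of a loose petri dish with yellow agar, 88 mm across, 22 mm high; bystander, stands beside the deck.
- jar_center (a point): Centre (half-way up) of a loose amber jar with white cap, 48 mm across, 65 mm high; bystander, stands beside the deck.
- tray_center (a point): Centre (half-way up) of a loose small white open tray, 75 x 50 x 28 mm; bystander, stands beside the deck.
Mind the look-alikes: they are no part of the job. What is meant by the part that bears carrier_center is not purple, and is the smaller of those in its own colour.

How it is judged:
By the outcome, as a careful person would: the job done as asked, in the order asked, and still so for the second after the job is handed in, with the robot touching nothing.
It also fails if it takes over 48 s, if anything falls off the work surface, if the arm or the gripper's body presses on something with over 40 N, if the wrist force passes 120 N, or if a joint passes its speed limit or range.

## Working session

There is one attempt and no reset: what is moved stays moved. The work goes in short steps, Python scripts to look and compute and a tool call to move; the robot and the scene stay as the last step left them, time stands still between calls to the robot, and variables do not carry over. Pictures are saved under pics/ and viewed, about 8 in all and at most 12, crops included, and the job is handed in when it is done.

Besides the shell and the picture viewer there is one more tool, called after ">>>" by a JSON object that holds its "api" and its "payload". drive_tool: Moves the arm, as the interface text tells. Its arguments: {"type":"object","properties":{"series":{"type":"array"},"force":{"type":"number"}},"required":["series"]}

```bash
mkdir -p pics; cat > h.py <<'E'
import numpy as np, cv2
from station import bot
def snap(cam,name):
    d=bot.read_camera(cam); cv2.imwrite(f'pics/{name}.png',d['pixels']); 
    import pickle; pickle.dump(d,open(f'pics/{name}.pkl','wb')); return d
def load(name):
    import pickle; return pickle.load(open(f'pics/{name}.pkl','rb'))
def px2w(d,uv,z):
    uv=np.array(uv,float).reshape(-1,1,2)
    n=cv2.undistortPoints(uv,d['camera_matrix'],np.array(d['distortion'])).reshape(-1,2)
    R=cv2.Rodrigues(np.array(d['rvec'],float))[0]; t=np.array(d['tvec'],float).ravel()
    c=-R.T@t; r=np.c_[n,np.ones(len(n))]@R
    z=np.broadcast_to(z,len(r)); return c+r*((z-c[2])/r[:,2])[:,None]
def w2px(d,p):
    return cv2.projectPoints(np.array(p,float).reshape(-1,3),np.array(d['rvec'],float),np.array(d['tvec'],float),d['camera_matrix'],np.array(d['distortion']))[0].reshape(-1,2)
E
python3 - <<'E'
from h import *
snap('top','t0');snap('scene','s0'); o=bot.get_obs(); print(o)
E
```

```text
{'t': 0.1, 'q': array([-1.2791223 ,  0.47777577,  0.02231726,  1.55631112, -0.01149154,
        1.10929527, -0.08307896]), 'joint_vel': array([ 0.00023981, -0.00206021,  0.00036408, -0.00296818,  0.00072819,
        0.00182513,  0.0006487 ]), 'joint_torque': array([ 4.12257883e-03, -5.97754633e+01,  1.61326010e+00, -2.81951630e+01,
        1.27932394e-02,  4.99311107e-03,  6.80448039e-06]), 'eef_pos': array([0.2625244 , 0.62133704, 0.25240081]), 'tool_rot': array([-1.06660305e-04,  1.98525290e-01,  9.80095413e-01, -8.23946624e-04]), 'contact_force': array([ 0.83098302, -0.27905714, -0.34436352]), 'torque': array([ 0.02084801,  0.01868606, -0.00441028]), 'gripper_width': 1.003599867152357}
```

View pics/t0.png

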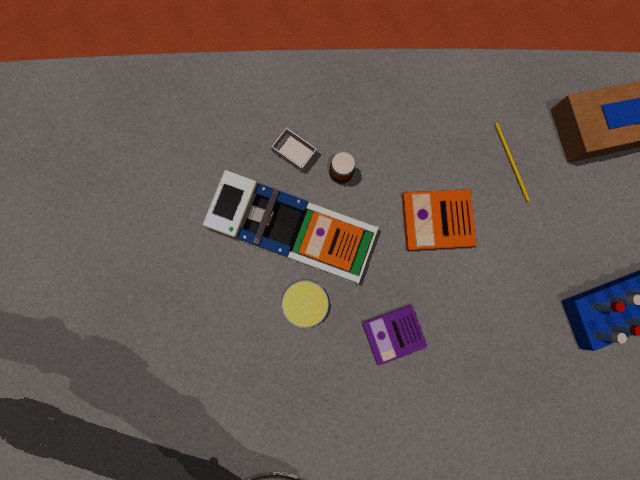

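View pics/s0.png

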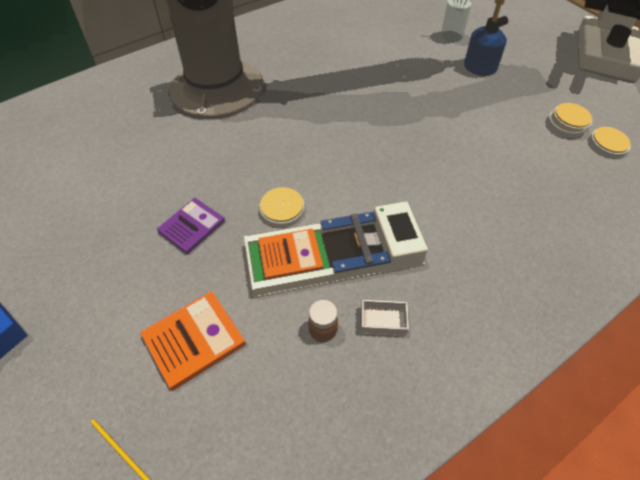

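The top picture shows the deck around (290,228), its housing at the left (230,203) and the carrier at (333,240). The dish is at (306,304), the jar at (342,167) and the tray at (295,150). I'll enlarge both views.

```bash
python3 - <<'E'
from h import *
a=load('t0')['pixels'][160:295,195:390]; b=load('s0')['pixels'][190:305,235:435]
cv2.imwrite('pics/c0.png',cv2.resize(a,None,fx=4,fy=4,interpolation=cv2.INTER_CUBIC))
cv2.imwrite('pics/c1.png',cv2.resize(b,None,fx=4,fy=4,interpolation=cv2.INTER_CUBIC))
E
```

```text
(no output)
```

View pics/c0.png

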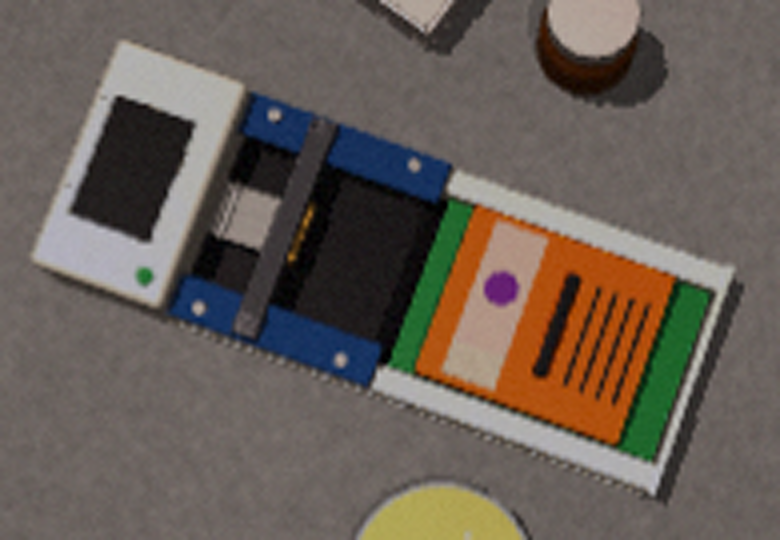

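View pics/c1.png

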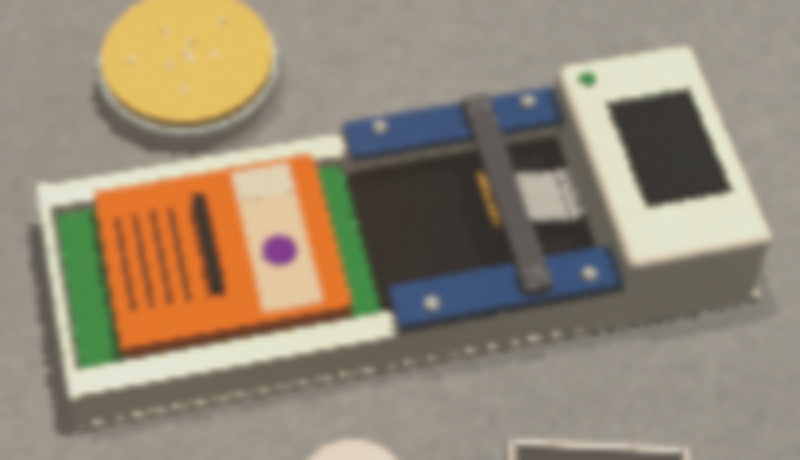

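```bash
cat > fit.py <<'E'
from h import *
from scipy.optimize import least_squares
A,B=load('t0'),load('s0')
P=[(-140,-57,30),(-140,57,30),(4,-57,37.5),(4,57,37.5),(170,-57,52),(170,57,52),(104,-57,52),(104,57,52)]
a=[(735,268),(655,492),(452,165),(365,386),(122,40),(33,262),(245,88),(162,307)]
b=[(70,398),(38,185),(390,288),(343,122),(770,238),(690,47),(632,263),(560,68)]
P=np.array(P)/1e3; a=np.array(a)/4+(195,160); b=np.array(b)/4+(235,190)
def W(p,Q): c,s=np.cos(p[2]),np.sin(p[2]); Q=np.array(Q); return np.c_[p[0]+c*Q[:,0]-s*Q[:,1],p[1]+s*Q[:,0]+c*Q[:,1],Q[:,2]]
if __name__=='__main__':
    f=lambda p:np.r_[w2px(A,W(p,P))-a,w2px(B,W(p,P))-b].ravel()
    g=px2w(A,[a[2:4].mean(0)],.0375)[0]; d=px2w(A,[a[6:8].mean(0)],.052)[0]-g
    r=least_squares(f,[g[0],g[1],np.arctan2(d[1],d[0])]);p=r.x
    print(p,np.rad2deg(p[2]));print(f(p).reshape(-1,2).round(1).tolist())
    np.save('deck.npy',p)
    ca=np.array([(480,205),(675,275),(620,446),(415,375)])/4+(195,160)
    cb=np.array([(352,308),(122,353),(95,190),(312,153)])/4+(235,190)
    c,s=np.cos(p[2]),np.sin(p[2])
    for D,x in((A,ca),(B,cb)):
        v=px2w(D,x,.038)[:,:2]-p[:2]; v=np.c_[v@[c,s],v@[-s,c]]*1e3; print(v.round(1).tolist(),v.mean(0))
    for n,D,x,z in (('dish',A,(306,304),.022),('jar',A,(343,160),.065),('tray',A,(295,150),.01)):
        w=px2w(D,[x],z)[0]; v=w[:2]-p[:2]; print(n,w,(v@[c,s]*1e3).round(),(v@[-s,c]*1e3).round())
    print(W(p,[(-82,0,.03),(25,0,.03)]))
E
python3 fit.py
```

```text
[ 0.56589223 -0.06119689  1.18965331] 68.16211348787802
[[0.3, 0.2], [0.2, 1.1], [-0.5, -1.1], [-0.2, 0.4], [-1.5, -1.8], [-2.5, -0.8], [0.7, -1.9], [-1.3, 0.4], [-1.8, -1.1], [-1.7, -1.3], [1.8, 8.5], [-0.7, -1.5], [0.6, -1.1], [-0.4, -2.5], [-1.4, -0.5], [-1.9, -2.0]]
[[-16.5, -42.0], [-113.2, -42.5], [-115.9, 41.5], [-16.0, 43.4]] [-65.42107217   0.09930749]
[[-13.3, -46.3], [-112.7, -47.5], [-112.2, 39.1], [-13.1, 38.5]] [-62.80687342  -4.05267136]
dish [ 0.42720485 -0.07082237  0.022     ] -61.0 125.0
jar [ 0.68833176 -0.1459154   0.065     ] -33.0 -145.0
tray [ 0.72847127 -0.05652     0.01      ] 65.0 -149.0
[[-2.99366080e+01 -7.61768817e+01  3.00000000e-02]
 [ 9.86543499e+00  2.31448046e+01  3.00000000e-02]]
```

```bash
sed -i 's/(390,288),(343/(397,327),(343/; s/(-82,0,.03),(25,0,.03)/(-.093,0,.03),(.025,0,.03)/' fit.py; python3 fit.py; python3 - <<'E'
from h import *
from scipy.spatial.transform import Rotation as R
o=bot.get_obs(); q=o['tool_rot']; print(R.from_quat(q,scalar_first=True).as_matrix().round(3))
E
```

```text
[ 0.56708534 -0.06173415  1.19181845] 68.2861672116074
[[0.6, -0.6], [0.6, 0.3], [-0.3, -1.7], [0.1, -0.2], [-1.3, -2.3], [-2.2, -1.2], [0.9, -2.4], [-0.9, -0.1], [-1.6, -0.3], [-1.7, -0.6], [0.3, -0.6], [-0.6, -0.9], [0.9, -0.7], [-0.3, -2.2], [-1.2, 0.0], [-1.8, -1.6]]
[[-16.5, -40.6], [-113.3, -41.0], [-115.8, 43.0], [-15.9, 44.8]] [-65.36297383   1.54817357]
[[-13.3, -45.0], [-112.7, -46.0], [-112.0, 40.7], [-13.0, 39.9]] [-62.75777084  -2.60945567]
dish [ 0.42720485 -0.07082237  0.022     ] -60.0 127.0
jar [ 0.68833176 -0.1459154   0.065     ] -33.0 -144.0
tray [ 0.72847127 -0.05652     0.01      ] 65.0 -148.0
[[ 0.53267803 -0.14813518  0.03      ]
 [ 0.57633461 -0.03850807  0.03      ]]
[[-0.921  0.389 -0.001]
 [ 0.389  0.921 -0.002]
 [-0.    -0.002 -1.   ]]
```

```bash
cat > plan.py <<'E'
from h import *
from scipy.spatial.transform import Rotation as R
p=np.load('deck.npy'); p[1]=p[1]
def target(dx,dy,z):
    c,s=np.cos(p[2]),np.sin(p[2])
    return np.array([p[0]+c*dx-s*dy,p[1]+s*dx+c*dy,z])
Rt=R.from_matrix(np.c_[[np.cos(p[2]),np.sin(p[2]),0],[np.sin(p[2]),-np.cos(p[2]),0],[0,0,-1]])
def now():
    o=bot.get_obs(); return o['eef_pos'],R.from_quat(o['tool_rot'],scalar_first=True)
def err(dx,dy,z):
    e,r=now(); return (r.inv().apply(target(dx,dy,z)-e)*1e3).round(1),(r.inv()*Rt).as_rotvec().round(4)
def deck():
    e,_=now(); v=e-[p[0],p[1],0]; c,s=np.cos(p[2]),np.sin(p[2]); return (np.array([v[0]*c+v[1]*s,-v[0]*s+v[1]*c,v[2]])*1e3).round(1)
E
python3 - <<'E'
from plan import *
e,r=now(); T=target(-.087,0,.13); N=16; w=(r.inv()*Rt).as_rotvec(); print(T,w)
a0,a1=np.arctan2(e[1],e[0]),np.arctan2(T[1],T[0]); r0,r1=np.hypot(*e[:2]),np.hypot(*T[:2])
pe,R_=e,r
for k in range(1,N+1):
    f=k/N; a=a0+(a1-a0)*f; q=r0+(r1-r0)*f; t=np.array([q*np.cos(a),q*np.sin(a),e[2]+(T[2]-e[2])*f])
    d=R_.inv().apply(t-pe)*1e3; print(d.round(1),(w/N).round(4)); R_=R_*R.from_rotvec(w/N); pe=t
E
```

```text
[ 0.53489786 -0.14256092  0.13      ] [-1.21997015e-03  1.37800275e-03  1.55006761e+00]
[-59.6 -10.2   7.7] [-0.0001  0.0001  0.0969]
[-59.   -9.8   7.7] [-0.0001  0.0001  0.0969]
[-58.4  -9.3   7.7] [-0.0001  0.0001  0.0969]
[-57.8  -8.8   7.7] [-0.0001  0.0001  0.0969]
[-57.2  -8.4   7.7] [-0.0001  0.0001  0.0969]
[-56.5  -8.    7.7] [-0.0001  0.0001  0.0969]
[-55.9  -7.6   7.7] [-0.0001  0.0001  0.0969]
[-55.3  -7.2   7.7] [-0.0001  0.0001  0.0969]
[-54.7  -6.8   7.7] [-0.0001  0.0001  0.0969]
[-54.1  -6.4   7.7] [-0.0001  0.0001  0.0969]
[-53.4  -6.    7.7] [-0.0001  0.0001  0.0969]
[-52.8  -5.6   7.7] [-0.0001  0.0001  0.0969]
[-52.2  -5.3   7.7] [-0.0001  0.0001  0.0969]
[-51.5  -4.9   7.7] [-0.0001  0.0001  0.0969]
[-50.9  -4.6   7.7] [-0.0001  0.0001  0.0969]
[-50.2  -4.2   7.7] [-0.0001  0.0001  0.0969]
```

>>> {"api": "drive_tool", "payload": {"series": [-1, -58, -10, 6, 0, 0, 0.097, -1, -58, -10, 6, 0, 0, 0.097, -1, -58, -9, 6, 0, 0, 0.097, -1, -58, -9, 6, 0, 0, 0.097, -1, -57, -8, 6, 0, 0, 0.097, -1, -57, -8, 6, 0, 0, 0.097, -1, -56, -7, 6, 0, 0, 0.097, -1, -55, -7, 6, 0, 0, 0.097, -1, -55, -7, 6, 0, 0, 0.097, -1, -54, -6, 6, 0, 0, 0.097, -1, -53, -6, 6, 0, 0, 0.097, -1, -53, -5, 6, 0, 0, 0.097], "force": 60}}

```text
t: 1.6
eef_pos: [0.58, 0.0573, 0.1809]
tool_rot: [0.0, 0.706, 0.708, -0.0]
contact_force: [1.2, -1.1, -0.4]
gripper_width: -0.003
```

```bash
python3 - <<'E'
from plan import *
print(err(-.087,0,.13),deck(),bot.get_obs()['q'].round(2))
E
```

```text
(array([-199.7,  -45.9,   50.9]), array([-1.000e-04,  2.000e-04,  3.828e-01])) [115.4  32.  180.9] [-0.52  0.43  0.41  1.87 -0.22  0.88 -0.  ]
```

>>> {"api": "drive_tool", "payload": {"series": [-1, -50, -11.5, 10, 0, 0, 0.096, -1, -51, -6.7, 10, 0, 0, 0.096, -1, -51, -1.8, 10, 0, 0, 0.096, -1, -51, 3.1, 10, 0, 0, 0.095, -1, 0, 0, 0, 0, 0, 0, -1, 0, 0, 0, 0, 0, 0]}}

```text
t: 2.35
eef_pos: [0.5354, -0.1404, 0.1411]
tool_rot: [-0.0, 0.827, 0.563, -0.0]
contact_force: [0.4, 1.1, 0.6]
gripper_width: 0.006
```

```bash
python3 - <<'E'
from plan import *
print(err(-.087,0,.13),deck(),bot.get_obs()['q'].round(2),bot.get_obs()['contact_force'])
d=snap('top','t1'); e=snap('scene','s1')
a=d['pixels'][160:310,240:400]; b=e['pixels'][150:300,230:390]
cv2.imwrite('pics/c2.png',cv2.resize(np.hstack([a,b]),None,fx=2.5,fy=2.5,interpolation=cv2.INTER_CUBIC))
E
```

```text
(array([-2.2,  0.3, 11.1]), array([-0.0006, -0.0003,  0.0034])) [-84.8   0.3 141.1] [-0.26  0.46  0.52  1.98 -0.31  0.79  0.06] [0.40973817 1.05680624 0.59337798]
```

View pics/c2.png

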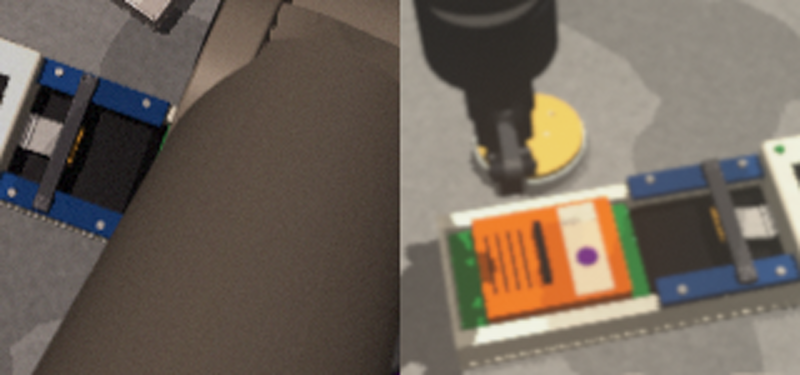

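The arm now hides the deck in the top view. The scene view shows the closed fingers at crop pixel (512,180), above and behind the carrier. I'll go lower and look again.

>>> {"api": "drive_tool", "payload": {"series": [-1, -3, 0, 25, 0, 0, 0.003, -1, 0, 0, 25, 0, 0, 0, -1, 0, 0, 16, 0, 0, 0, -1, 0, 0, 0, 0, 0, 0, -1, 0, 0, 0, 0, 0, 0]}}

```text
t: 3.08
eef_pos: [0.5349, -0.1435, 0.0759]
tool_rot: [0.0, 0.828, 0.561, 0.0]
contact_force: [-0.0, -0.7, -0.4]
gripper_width: 0.003
```

```bash
python3 - <<'E'
from plan import *
print(err(-.087,0,.06),deck(),bot.get_obs()['contact_force'])
e=snap('scene','s2')
b=e['pixels'][195:305,235:345]
cv2.imwrite('pics/c3.png',cv2.resize(b,None,fx=5,fy=5,interpolation=cv2.INTER_CUBIC))
print((w2px(e,[target(-.087,0,.055)])-(235,195))*5)
E
```

```text
(array([ 0.9, -0.4, 15.9]), array([ 0.001 , -0.0003,  0.0004])) [-87.9  -0.4  75.9] [-0.03355229 -0.68323964 -0.3745683 ]
[[201.89428206 264.27178884]]
```

View pics/c3.png

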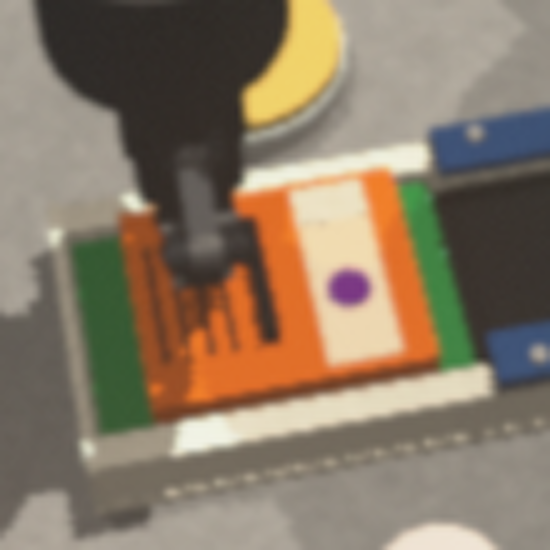

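The fingertip is at about (205,275) in the crop, over the stripes and behind the rib (240–275). Next I'll descend gently.

>>> {"api": "drive_tool", "payload": {"series": [-1, -2, 0, 10, 0, 0, 0, -1, 0, 0, 4, 0, 0, 0, -1, 0, 0, 3, 0, 0, 0, -1, 0, 0, 3, 0, 0, 0, -1, 0, 0, 0, 0, 0, 0]}}

```text
t: 3.75
eef_pos: [0.5333, -0.1456, 0.0554]
tool_rot: [-0.0, 0.828, 0.561, -0.0]
contact_force: [-2.9, 0.6, 7.0]
gripper_width: 0.002
```

>>> {"api": "drive_tool", "payload": {"series": [-1, 0, 0, 3, 0, 0, 0, -1, 0, 0, 2, 0, 0, 0, -1, 0, 0, 0, 0, 0, 0]}}

```text
t: 4.12
eef_pos: [0.5334, -0.1457, 0.0518]
tool_rot: [-0.001, 0.828, 0.561, 0.0]
contact_force: [-6.9, 3.7, 19.6]
gripper_width: 0.002
```

>>> {"api": "drive_tool", "payload": {"series": [-1, 3, -0.5, 0, 0, 0, 0, -1, 3, 0, 0, 0, 0, 0, -1, 3, 0, 0, 0, 0, 0, -1, 3, 0, 0, 0, 0, 0]}}

```text
t: 4.62
eef_pos: [0.5377, -0.1382, 0.0519]
tool_rot: [0.002, 0.829, 0.56, -0.0]
contact_force: [-4.9, -8.3, 14.5]
gripper_width: 0.003
```

```bash
python3 - <<'E'
from plan import *
print(deck(),Rt.inv().apply(bot.get_obs()['contact_force']))
e=snap('scene','s3')
b=e['pixels'][195:305,235:375]
cv2.imwrite('pics/c4.png',cv2.resize(b,None,fx=5,fy=5,interpolation=cv2.INTER_CUBIC))
E
```

```text
[-81.9  -1.   51.9] [ -9.53486761  -1.4919144  -14.52024618]
```

View pics/c4.png

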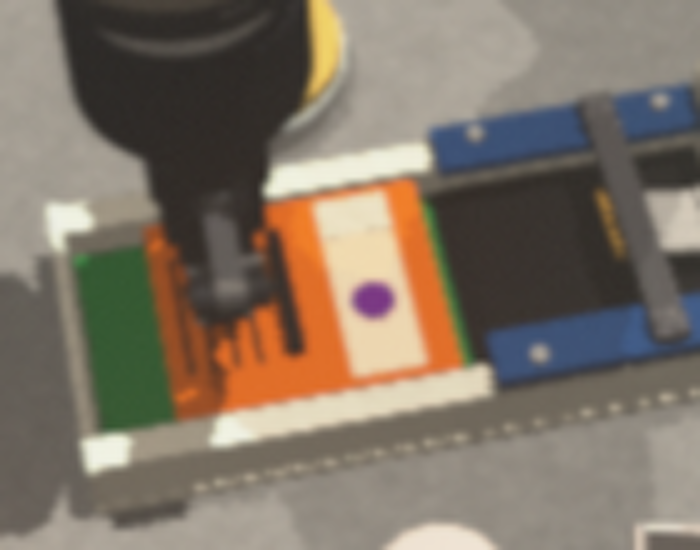

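The carrier has sunk flush and moved about 8 mm with the fingers (dot from x=350 to 373). I'll press slightly harder and continue.

>>> {"api": "drive_tool", "payload": {"series": [-1, 3, 0, 0.6, 0, 0, 0, -1, 3, 0, 0, 0, 0, 0, -1, 3, 0, 0, 0, 0, 0, -1, 3, 0, 0, 0, 0, 0]}}

```text
t: 5.18
eef_pos: [0.5413, -0.1291, 0.0518]
tool_rot: [0.003, 0.829, 0.559, -0.001]
contact_force: [-8.2, -11.3, 23.0]
gripper_width: -0.002
```

>>> {"api": "drive_tool", "payload": {"series": [-1, 3, 0, 0, 0, 0, 0, -1, 3, 0, 0, 0, 0, 0, -1, 3, 0, 0, 0, 0, 0, -1, 3, 0, 0, 0, 0, 0]}}

```text
t: 5.68
eef_pos: [0.5457, -0.1182, 0.0519]
tool_rot: [0.003, 0.829, 0.559, -0.001]
contact_force: [-8.8, -12.4, 22.8]
gripper_width: -0.002
```

```bash
python3 - <<'E'
from plan import *
print(deck(),Rt.inv().apply(bot.get_obs()['contact_force']),err(0,0,0)[1])
e=snap('scene','s4')
b=e['pixels'][195:305,235:375]
cv2.imwrite('pics/c5.png',cv2.resize(b,None,fx=5,fy=5,interpolation=cv2.INTER_CUBIC))
E
```

```text
[-60.3  -1.   51.9] [-14.71426989  -3.56812925 -22.81542226] [ 0.0033  0.0047 -0.0055]
```

View pics/c5.png

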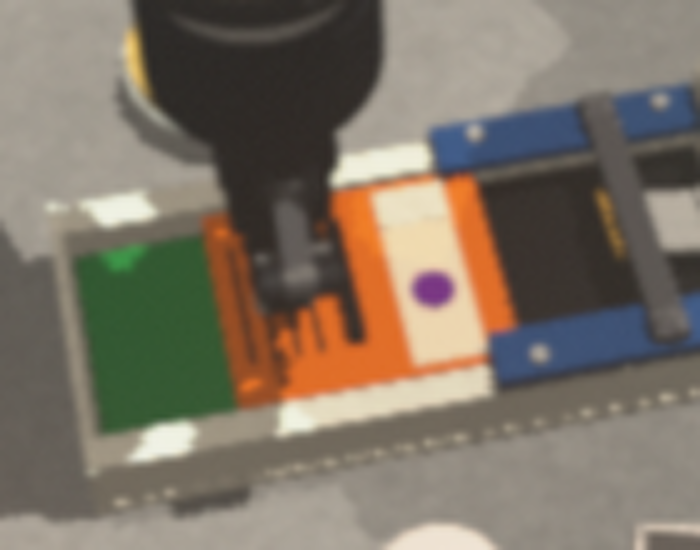

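The carrier's front has gone under both lips (front edge at about x=500). I'll keep sliding.

>>> {"api": "drive_tool", "payload": {"series": [-1, 4, 0, 0, 0, 0, 0, -1, 4, 0, 0, 0, 0, 0, -1, 4, 0, 0, 0, 0, 0, -1, 4, 0, 0, 0, 0, 0, -1, 4, 0, 0, 0, 0, 0]}}

```text
t: 6.35
eef_pos: [0.553, -0.0998, 0.0519]
tool_rot: [0.003, 0.829, 0.559, -0.001]
contact_force: [-9.2, -12.4, 25.1]
gripper_width: 0.0
```

>>> {"api": "drive_tool", "payload": {"series": [-1, 4, 0, 0, 0, 0, 0, -1, 4, 0, 0, 0, 0, 0, -1, 4, 0, 0, 0, 0, 0, -1, 4, 0, 0, 0, 0, 0, -1, 4, 0, 0, 0, 0, 0]}}

```text
t: 6.98
eef_pos: [0.5604, -0.0815, 0.052]
tool_rot: [0.003, 0.829, 0.559, -0.001]
contact_force: [-9.9, -13.3, 26.0]
gripper_width: 0.002
```

```bash
python3 - <<'E'
from plan import *
print(deck(),Rt.inv().apply(bot.get_obs()['contact_force']),err(0,0,0)[1])
e=snap('scene','s5')
b=e['pixels'][190:305,235:395]
cv2.imwrite('pics/c6.png',cv2.resize(b,None,fx=5,fy=5,interpolation=cv2.INTER_CUBIC))
E
```

```text
[-20.8  -1.1  52. ] [-16.0031102   -4.28831399 -26.02349527] [ 0.0027  0.0051 -0.0058]
```

View pics/c6.png

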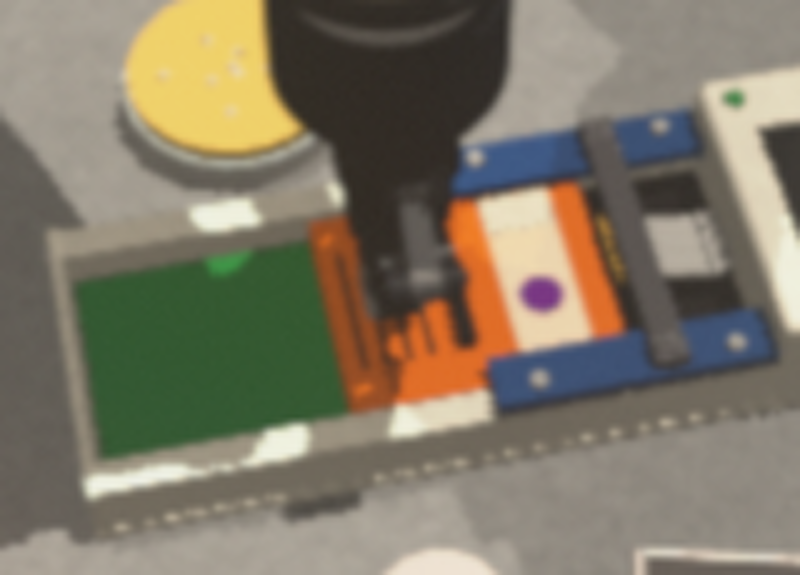

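It's going well: the front edge is just short of the bridge (x≈610), with about 50 mm left.

>>> {"api": "drive_tool", "payload": {"series": [-1, 4, 0, -0.2, 0, 0, 0, -1, 4, 0, 0, 0, 0, 0, -1, 4, 0, 0, 0, 0, 0, -1, 4, 0, 0, 0, 0, 0, -1, 4, 0, 0, 0, 0, 0]}}

```text
t: 7.65
eef_pos: [0.5679, -0.0624, 0.052]
tool_rot: [0.002, 0.829, 0.559, -0.001]
contact_force: [-8.9, -11.5, 23.9]
gripper_width: -0.0
```

>>> {"api": "drive_tool", "payload": {"series": [-1, 4, 0, 0, 0, 0, 0, -1, 4, 0, 0, 0, 0, 0, -1, 4, 0, 0, 0, 0, 0, -1, 4, 0, 0, 0, 0, 0]}}

```text
t: 8.15
eef_pos: [0.5749, -0.047, 0.0521]
tool_rot: [0.003, 0.829, 0.559, -0.0]
contact_force: [-4.7, -11.0, 19.1]
gripper_width: -0.002
```

```bash
python3 - <<'E'
from plan import *
print(deck(),Rt.inv().apply(bot.get_obs()['contact_force']),err(0,0,0)[1])
e=snap('scene','s6')
b=e['pixels'][190:305,245:405]
cv2.imwrite('pics/c7.png',cv2.resize(b,None,fx=5,fy=5,interpolation=cv2.INTER_CUBIC))
E
```

```text
[16.6 -1.8 52.1] [-11.98893928  -0.30591744 -19.08960054] [ 0.0041  0.0037 -0.0049]
```

View pics/c7.png

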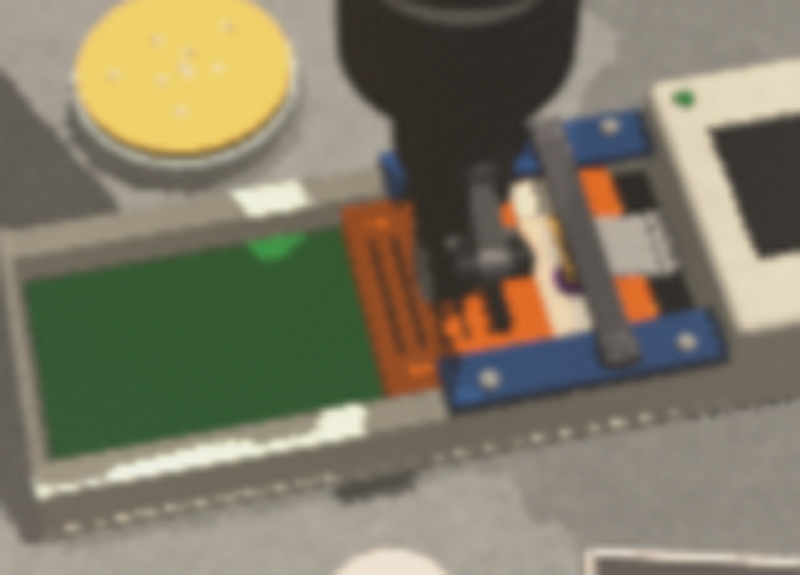

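The fingers slipped forward a little toward the rib, and the tail is about 18 mm short of home. From here I'll push on the rib.

>>> {"api": "drive_tool", "payload": {"series": [-1, 3, 0, 0, 0, 0, 0, -1, 3, 0, 0, 0, 0, 0, -1, 3, 0, 0, 0, 0, 0, -1, 3, 0, 0, 0, 0, 0]}}

```text
t: 8.7
eef_pos: [0.5785, -0.0381, 0.052]
tool_rot: [0.003, 0.829, 0.559, -0.002]
contact_force: [-8.9, -17.1, 23.0]
gripper_width: 0.001
```

>>> {"api": "drive_tool", "payload": {"series": [-1, 2, 0, 0, 0, 0, 0, -1, 1.5, 0, 0, 0, 0, 0]}}

```text
t: 8.95
eef_pos: [0.5799, -0.0346, 0.052]
tool_rot: [0.003, 0.829, 0.559, -0.001]
contact_force: [-8.1, -14.0, 22.2]
gripper_width: 0.0
```

```bash
python3 - <<'E'
from plan import *
print(deck(),Rt.inv().apply(bot.get_obs()['contact_force']),err(0,0,0)[1])
e=snap('scene','s7')
b=e['pixels'][190:305,265:425]
cv2.imwrite('pics/c8.png',cv2.resize(b,None,fx=5,fy=5,interpolation=cv2.INTER_CUBIC))
E
```

```text
[29.9 -1.9 52. ] [-16.05068883  -2.37708162 -22.15855317] [ 0.0036  0.006  -0.0062]
```

View pics/c8.png

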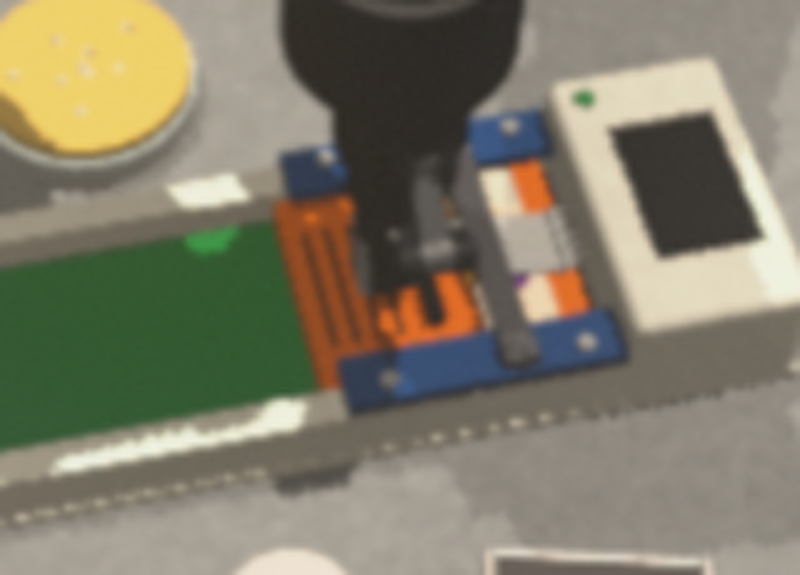

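Nearly home, with the tail about 5 mm from the lip start. I have one view left, so I'll finish by force.

>>> {"api": "drive_tool", "payload": {"series": [-1, 1.5, 0, 0, 0, 0, 0, -1, 1.5, 0, 0, 0, 0, 0]}}

```text
t: 9.25
eef_pos: [0.5811, -0.0318, 0.052]
tool_rot: [0.003, 0.829, 0.559, -0.001]
contact_force: [-9.1, -15.9, 22.0]
gripper_width: 0.0
```

>>> {"api": "drive_tool", "payload": {"series": [-1, 1, 0, 0, 0, 0, 0, -1, 1, 0, 0, 0, 0, 0]}}

```text
t: 9.5
eef_pos: [0.5818, -0.03, 0.052]
tool_rot: [0.003, 0.829, 0.559, -0.001]
contact_force: [-8.1, -14.9, 21.6]
gripper_width: 0.001
```

>>> {"api": "drive_tool", "payload": {"series": [-1, 0.7, 0, 0, 0, 0, 0, -1, 0.7, 0, 0, 0, 0, 0]}}

```text
t: 9.75
eef_pos: [0.582, -0.0294, 0.052]
tool_rot: [0.003, 0.83, 0.558, -0.002]
contact_force: [-8.4, -17.7, 22.3]
gripper_width: -0.003
```

>>> {"api": "drive_tool", "payload": {"series": [-1, 0.7, 0, 0, 0, 0, 0, -1, 0.7, 0, 0, 0, 0, 0]}}

```text
t: 10.0
eef_pos: [0.582, -0.0294, 0.052]
tool_rot: [0.004, 0.83, 0.558, -0.002]
contact_force: [-11.1, -19.9, 24.0]
gripper_width: 0.001
```

>>> {"api": "drive_tool", "payload": {"series": [-1, 0.7, 0, 0, 0, 0, 0, -1, 0, 0, 0, 0, 0, 0]}}

```text
t: 10.25
eef_pos: [0.582, -0.0294, 0.052]
tool_rot: [0.004, 0.83, 0.558, -0.003]
contact_force: [-10.4, -20.5, 23.2]
gripper_width: -0.002
```

```bash
python3 - <<'E'
from plan import *
print(deck(),Rt.inv().apply(bot.get_obs()['contact_force']),err(0,0,0)[1])
e=snap('scene','s8')
b=e['pixels'][190:305,255:415].astype(int)
# green plate mean brightness & orange/green tail boundary along a row in s7 and s8
for n in('s7','s8'):
    im=load(n)['pixels'].astype(int)
    for row in (235,245,255):
        x=[u for u in range(300,345) if im[row,u,2]>im[row,u,1]+40]; print(n,row,x[:1],im[row,280:300:6].tolist())
E
```

```text
[35.6 -1.9 52. ] [-22.87735229  -2.08946306 -23.17623924] [ 0.0031  0.0088 -0.0083]
s7 235 [321] [[117, 134, 143], [100, 115, 123], [90, 104, 111], [89, 104, 110]]
s7 245 [323] [[49, 89, 53], [49, 89, 52], [49, 89, 52], [49, 89, 52]]
s7 255 [326] [[50, 90, 52], [49, 89, 52], [49, 89, 52], [49, 89, 51]]
s8 235 [323] [[118, 135, 144], [99, 114, 121], [83, 101, 102], [65, 95, 77]]
s8 245 [326] [[50, 90, 53], [49, 89, 52], [48, 89, 52], [49, 90, 52]]
s8 255 [329] [[50, 89, 52], [49, 89, 51], [50, 90, 52], [49, 89, 51]]
```

Motion stopped dead at x=35.6 (35 expected) while the push rose to about 23 N, so it's against the housing. I'll push a bit firmer, then lift straight off so friction doesn't drag it back.

>>> {"api": "drive_tool", "payload": {"series": [-1, 0.8, 0, 0, 0, 0, 0, -1, 0, 0, 0, 0, 0, 0, -1, -0.8, 0, -0.8, 0, 0, 0, -1, -0.8, 0, -0.8, 0, 0, 0, -1, -0.4, 0, -0.8, 0, 0, 0]}}

```text
t: 10.92
eef_pos: [0.5819, -0.0292, 0.0525]
tool_rot: [0.004, 0.83, 0.558, -0.003]
contact_force: [-1.3, -19.4, -0.4]
gripper_width: 0.002
```

>>> {"api": "drive_tool", "payload": {"series": [-1, -0.3, 0, -1, 0, 0, 0, -1, -0.5, 0, -2, 0, 0, 0, -1, -1, 0, -4, 0, 0, 0, -1, -1, 0, -8, 0, 0, 0, -1, 0, 0, -20, 0, 0, 0, -1, 0, 0, -30, 0, 0, 0, -1, 0, 0, -30, 0, 0, 0]}}

```text
t: 11.8
eef_pos: [0.5826, -0.0218, 0.1495]
tool_rot: [0.0, 0.827, 0.562, 0.001]
contact_force: [0.9, -0.3, -0.8]
gripper_width: -0.001
```

```bash
python3 - <<'E'
from plan import *
print(deck(),Rt.inv().apply(bot.get_obs()['contact_force']),bot.get_obs()['q'].round(2))
E
```

```text
[ 42.8   0.4 149.5] [0.02081258 0.91371088 0.79734067] [-0.47  0.49  0.53  1.9  -0.33  0.83 -0.15]
```

>>> {"api": "drive_tool", "payload": {"series": [-1, 20, 0, -30, 0, 0, 0, -1, 50, 0, -20, 0, 0, 0, -1, 55, 0, 0, 0, 0, 0, -1, 55, 0, 0, 0, 0, 0, -1, 55, 0, 0, 0, 0, 0, -1, 55, 0, 0, 0, 0, 0, -1, 0, 0, 0, 0, 0, 0]}}

```text
t: 12.68
eef_pos: [0.6889, 0.2551, 0.1979]
tool_rot: [-0.001, 0.825, 0.565, 0.001]
contact_force: [-0.4, 0.1, 0.2]
gripper_width: 0.001
```

```bash
python3 - <<'E'
from plan import *
d=snap('top','t9'); e=snap('scene','s9'); 
for D,n in((d,'t0'),(e,'s0')): print(np.abs(D['pixels'].astype(int)-load(n)['pixels']).mean())
a=d['pixels'][130:340,200:390]; b=e['pixels'][185:305,230:440]
b=cv2.resize(b,(788,450),interpolation=cv2.INTER_CUBIC)
a=cv2.resize(a[35:160],None,fx=3,fy=3,interpolation=cv2.INTER_CUBIC)[90:240]
a=cv2.resize(cv2.copyMakeBorder(a,0,0,0,788-a.shape[1],cv2.BORDER_CONSTANT),(788,150))
# larger top view of lips/tail, side by side instead
A=cv2.resize(d['pixels'][150:300,205:385],None,fx=4.4*.5,fy=4.4*.5,interpolation=cv2.INTER_CUBIC)
B=cv2.resize(e['pixels'][195:285,240:410],None,fx=2.35*2,fy=2.35*2,interpolation=cv2.INTER_CUBIC)[:,:800]
B=cv2.resize(e['pixels'][195:270,245:410],(792,360),interpolation=cv2.INTER_CUBIC)
T=cv2.resize(d['pixels'][170:285,205:300],(282,230)); 
T=np.zeros((230,792,3),np.uint8); 
T[:,:276]=cv2.resize(d['pixels'][170:285,200:338],(276,230),interpolation=cv2.INTER_CUBIC)
T[:,290:590]=cv2.resize(d['pixels'][120:350,200:500],(300,230))
cv2.imwrite('pics/f.png',np.vstack([B,T]))
E
```

```text
14.457316623263889
11.1566796875
```

View pics/f.png

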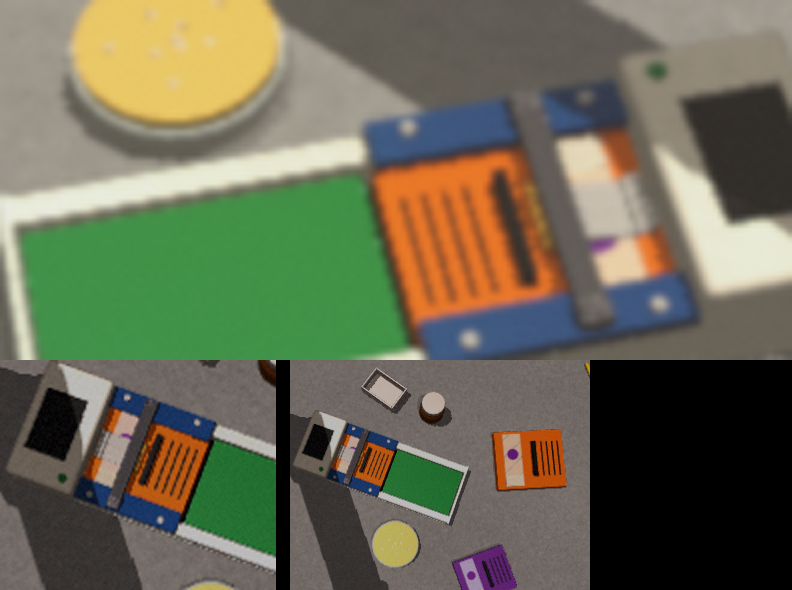

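The final picture shows the carrier under lips, bridge and leaf, with the tail at the lip start and the plate high against the wall tops. I'll check the numbers for home and for the bystanders.

```bash
python3 - <<'E'
from plan import *
c,s=np.cos(p[2]),np.sin(p[2])
def D(d,uv,z):
    v=px2w(d,uv,z)[:,:2]-p[:2]; return (np.c_[v@[c,s],v@[-s,c]]*1e3).round(1).tolist()
e=load('s9')
q=lambda l:np.array(l)/4.8+(245,195)
print('rib rear',D(e,q([(517,285),(490,172)]),.038),'tail top',D(e,q([(410,318),(373,172)]),.030))
print('plate end, if up (24) / down(16):',D(e,q([(362,175),(405,345)]),.024),D(e,q([(362,175),(405,345)]),.016))
print('front lip x=4,y=57 ref',D(e,q([(364,122)]),.0375),'housing 104,57',D(e,q([(620,58)]),.052))
# bystanders: image difference t0 vs t9 around jar, dish, tray via template shift
for cam,n0,n1,boxes in (('top','t0','t9',{'tray':(270,125,50,50),'jar':(325,148,35,40),'dish':(278,277,56,56)}),):
    A,B=load(n0)['pixels'],load(n1)['pixels']
    for k,(x,y,w,h) in boxes.items():
        r=cv2.matchTemplate(B[y-8:y+h+8,x-8:x+w+8],A[y:y+h,x:x+w],cv2.TM_CCOEFF_NORMED); m=cv2.minMaxLoc(r); print(k,m[1],np.array(m[3])-8)
E
```

```text
rib rear [[42.8, -30.8], [45.9, 20.8]] tail top [[3.0, -31.3], [4.2, 36.2]]
plate end, if up (24) / down(16): [[0.8, 40.1], [-0.5, -38.5]] [[2.1, 45.9], [0.8, -33.6]]
front lip x=4,y=57 ref [[4.8, 54.8]] housing 104,57 [[104.7, 52.8]]
tray 0.9973846077919006 [0 0]
jar 0.9982435703277588 [0 0]
dish 0.9415068626403809 [0 0]
```

```bash
python3 - <<'E'
from h import *
for n in('s7','s8','s9'):
    im=load(n)['pixels'].astype(int); o=[]
    for row in (243,247,251,255):
        g=(im[row,:,2]-im[row,:,1]).astype(float); u=next(u for u in range(300,350) if g[u]<=20<g[u+1]); o.append(round(u+(20-g[u])/(g[u+1]-g[u]),1))
    f=[]
    for row in (248,250,252):   # front (housing-side) edge of orange at lower side
        g=(im[row,:,2]-im[row,:,1]).astype(float); f.append([u for u in range(370,396) if g[u]>25][-1:])
    print(n,o,f)
E
```

```text
s7 [np.float64(321.8), np.float64(322.8), np.float64(323.9), np.float64(325.0)] [[382], [383], [382]]
s8 [np.float64(324.3), np.float64(325.4), np.float64(326.6), np.float64(327.7)] [[384], [385], [382]]
s9 [np.float64(324.3), np.float64(325.4), np.float64(326.5), np.float64(327.7)] [[385], [385], [382]]
```

The tail edge hasn't moved since the carrier was pressed against the stop, so it didn't come back. Handing in.

```bash
python3 - <<'E'
from station import bot
print(bot.get_obs()['contact_force'].round(1)); print(bot.hand_in())
E
```

```text
[ 0.4 -0.4 -0.8]
the job is handed in; nothing more can be done
None
```

The carrier is fully home against the white housing and the job is handed in, at about 13 s of the 48 s allowed. With closed fingertips I pressed it down until the lift plate bottomed. I kept pressing at about 15–26 N while sliding it under the lips and the leaf spring, then lifted off and moved the hand away.

**Home:** Motion stopped dead with the fingers at deck x = 35.6 mm (35 expected) while the push rose to about 23 N. The tail edge did not shift in the pictures after I let go.

**Final picture:** The tail measured 3–4 mm (4 expected). The rib's rear face measured 43–46 mm (46 expected), about 1.5 mm short on average and within camera error.

**Lift plate:** It looks sprung back up behind the carrier. I judged that from the picture (plate edge and how little of the channel wall shows), as the joint itself could not be read.

**Bystanders:** The jar, the tray and the dish show no shift in the top view. The dish match was slightly weaker (0.94), perhaps because of the arm's shadow.

**One imperfection:** The commanded pose had run about 7 mm ahead against the stop, so on release the fingers crept forward over the rib while rising. The readings after lifting showed no contact, and the carrier did not move.

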